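# Change over the interlocked bath-supply isolators

### The arm

A 6-joint arm with a two-finger parallel gripper is mounted at the origin on the work surface. World frame = base frame: x ahead of the robot, y to its left, z up, the work surface at z = 0. Lengths are in m, angles in rad, forces in N, time in s.
With the tool pointing down it reaches from about 0.375 to 0.9 m from the base axis. Payload 3.1 kg.
Tool frame: the origin (TCP) lies on the centre line of the jaws, within the pads' length; the fingertips stand 8 mm ahead of it and the grasp point (between the pads) lies 11 mm behind it; z points along the fingers, y is the line along which they close (so a half turn about z gives the same grasp; the last joint's range is limited). The gripper opens to 85 mm and grips with 20 to 120 N. Pads are 22 mm wide; open, the fingers measure 114 mm over their backs; the gripper's body (76 mm by 85 mm) begins 54 mm behind the grasp point. The pads swing forward as they close: fully open they stand 13 mm farther back than shut.
Start: joints at [-1.296, 0.527, 1.433, -0, 1.181, -0.178], TCP at [0.273, -0.562, 0.239] pointing down, gripper open.
Joint ranges: [-3.08, 3.08], [-0.75, 2.2], [0.22, 2.44], [-1.43, 4.57], [0, 2.65], [-2.85, 2.85]. Speed limits (rad/s): [2.79, 2.79, 3.14, 3.14, 3.14, 3.14].

### API

Orientations are given as a unit quaternion [x, y, z, w].
In Python, from station import * gives the robot as it stands.
- The arm moves only by the tool play_rows, never from a script. Its argument "rows" is a list of rows, each a list of 3 entries, a list of its own where there are three numbers: the turn, a rotation vector about the tool's x, y, z in degrees, then the shift along the tool's x, y, z in mm, then the closure, from 0 (fully open) to 1 (shut). In form: [[[ax, ay, az], [dx, dy, dz], jaw], ...]. A call has 1 to 12 rows; each row shifts and turns the commanded pose from where the row before left it, along the tool's axes as they then stand; what a row does not reach is not made up. A row lasts 1/12 s, in which the tool goes at most 41.7 mm and 7.16 degrees, less where a joint would pass 70% of its speed; a pose out of reach is approached as far as the arm can. A call with a gripper value outside its range is refused whole. The fingers move at their own pace and stop on an object; "grip_force" is the grip in N (left out, the last holds). Time passes only in rows, so rows that do not move let the fingers close. It gives the time, the measured TCP pose, the force, the opening and the grip force at its end, in the units of the state.
- sense(): the state, without advancing time (a new reading comes with each control period).
- snapshot(name): name is "side" or "top"; returns (picture, depth): 420x560x3 uint8, red, green, blue; 420x560 float32, m along the optical axis (not along the pixel's ray), 0 where there is no reading.
- get_calibration(name): a dict with "vfov" (degrees; the focal length in pixels is half the picture's height over the tangent of half this angle, whatever the lens; pixels are square), "cx", "cy" (the principal point, pixels), "xyz" and "attitude" of the camera in the world. Camera axes: x right, y down, z forward; pixel columns grow to the right and rows downward; lengths in m; the calibration is good to about 2 mm. A picture is of the moment at which its call begins. get_calibration takes no time and is no camera call.
- sign_off(): hands the job in; it is judged then, once.
The state is a dict: "t": time; "q": joint angles; "qd": joint speeds; "tau": joint torques, N m; "tcp_pos": TCP position; "tool_rot": TCP orientation; "force": force on the tool from outside, world axes, zero at the start; "ft_torque": the same for the moment, N m; "finger_gap": opening from 0.0 (shut) to 1.0 (fully open); "gripper_force": force on a finger pad.
Only numpy, scipy, OpenCV 4.12 (cv2) and the standard library are available. Lean on these libraries where they do the work, as an engineer would, in place of code of your own. Each camera call takes 0.05 s, during which the arm holds its last target. There are 200 camera calls.

### The job

On the grey panel stand two interlocked isolator switches, side by side, that feed the plating baths; one is on (its handle rests at its copper contact post) and the other is off (its handle rests at its black rubber post). Change over the supply: first swing the handle that is on fully back to its rubber post, then swing the other handle fully over to its copper post, and let go. The scalloped plates under the handles block a handle until the other one is fully off, so never force a blocked one.

Things in the scene. Friction and masses are not known exactly. Their poses are not given: they have to be found in the camera images.
- handle_a (a joint): Angle (rad) of the handle that is ON at the start (0.94 to 1.047); it may be the left or right one. 0 = fully off, at its rubber post; 1.047 (60 degrees) = fully on, at its copper post; end stops at both. Off to on turns clockwise from above: seen from the robot, off is the right end of travel, on the left; half way it points at the robot. Stays where left; about 3 N at the grip moves it.
- handle_b (a joint): Angle of the other, identical handle, OFF at the start (0 to 0.08 rad); same values and turning sense. While the other handle is on it is blocked at about 0.2 rad; it is free once the other is below about 0.17 rad. The two spindles are 180 mm apart on a fixed grey panel 255 x 430 mm, 30 mm thick; the grip pegs are never nearer than 70 mm between centres.
- grip_a (a point): Centre of handle_a's grip, 121 mm above the table: an upright black peg, 22 mm in diameter, 50 mm tall, on the outer end of a flat steel bar 18 mm wide whose top is 25 mm below this point. It turns with the handle: z is up, x points along the bar to the vertical spindle, 110 mm away. Below the bar is a scalloped plate of 95 mm radius; the end posts, 18 mm thick, end level with the bar's top.
- grip_b (a point): Centre of handle_b's grip: same shape, sizes, height and axes as grip_a.

How it is judged:
On the way, in this order (a step that is already met when the one before it is completed fails the run):
1. the handle that was on is fully off while the other is still off (value of joint handle_a below 0.175 rad and value of joint handle_b below 0.3 rad), for 0.2 s.
2. the other handle is fully on (value of joint handle_b above 0.87 rad), for 0.2 s.
At the end, for the whole second after the job is handed in: The handle that was on at the start is off (within 10 degrees of its rubber-post stop), the other is on (within 10 degrees of its copper-post stop), and both are released and at rest (value of joint handle_a below 0.175 rad and value of joint handle_b above 0.87 rad and velocity of joint handle_b between -0.05 and 0.05 rad/s and velocity of joint handle_a between -0.05 and 0.05 rad/s); the robot touches nothing.
It fails at once if the interlock is forced: both handles well away from off at once (value of joint each of handle_a, handle_b above 0.4 rad).
It also fails if it takes over 45 s, if anything falls off the work surface, if the arm or the gripper's body presses on something with over 40 N, if the wrist force passes 120 N, or if a joint passes its speed limit or range.

## Working session

There is one attempt and no reset: what is moved stays moved. The work goes in short steps, Python scripts to look and compute and a tool call to move; the robot and the scene stay as the last step left them, time stands still between calls to the robot, and variables do not carry over. Pictures are saved under pics/ and viewed, at most 10 in all, crops included, and the job is handed in when it is done.

Besides the shell and the picture viewer there is one more tool, called after "Call:" as name(argument=value, ...) on one line, values as JSON. play_rows: Moves the arm, as the interface text tells. Its arguments: {"type":"object","properties":{"rows":{"type":"array","items":{"type":"array"}},"grip_force":{"type":"number"}},"required":["rows"]}

```bash
mkdir -p pics
python3 - <<'E'
from station import *
import cv2
for n in("top","side"):
    p,d=snapshot(n); cv2.imwrite(f"pics/{n}0.png",p[:,:,::-1]); c=get_calibration(n); print(n,c)
s=sense(); print(s["tcp_pos"],s["tool_rot"],s["t"],s["finger_gap"])
E
```

```text
top {'vfov': 53.831477596317114, 'cx': 284.02405117415475, 'cy': 207.49939944852508, 'xyz': array([0.48125555, 0.0026191 , 0.74684833]), 'attitude': array([-0.69598137,  0.71519655, -0.0550697 ,  0.03272845])}
side {'vfov': 50.27408984409581, 'cx': 278.39918587223315, 'cy': 221.72331625065613, 'xyz': array([ 0.42803949, -0.44608535,  0.58858941]), 'attitude': array([ 0.92357155, -0.1162389 ,  0.05242722, -0.36160129])}
[ 0.27326289 -0.56139091  0.23841409] [ 9.74483179e-01  2.24458291e-01 -5.97392214e-05 -1.00258743e-03] 0.1 1.002313356602646
```

View pics/top0.png

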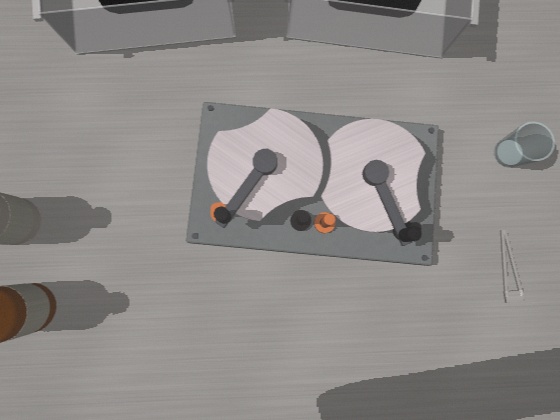

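View pics/side0.png

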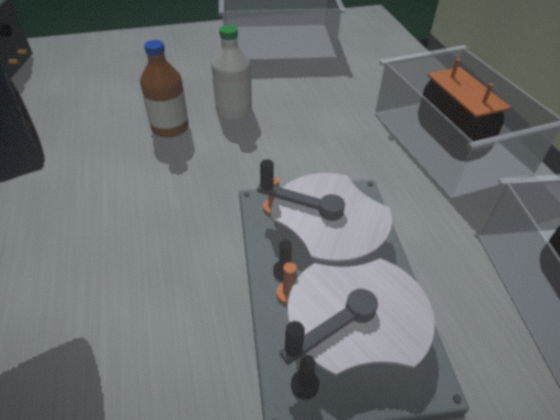

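The top picture shows the left handle on: its spindle is near (265,161) and its peg near (222,214), at the copper post. The right handle is off: its spindle is near (376,173) and its peg near (405,232), at the black post. The side picture agrees.

```bash
cat > h.py <<'E'
from station import *
import numpy as np, cv2
from scipy.spatial.transform import Rotation as R
def cam(n):
    c=get_calibration(n); f=210/np.tan(np.radians(c["vfov"]/2)); return c,f,R.from_quat(c["attitude"]).as_matrix()
def cloud(n):
    p,d=snapshot(n); c,f,M=cam(n); v,u=np.mgrid[:420,:560]
    P=np.stack([(u-c["cx"])/f*d,(v-c["cy"])/f*d,d],-1)@M.T+c["xyz"]; P[d==0]=np.nan
    return p,P
def ray(n,u,v,z):
    c,f,M=cam(n); r=M@[(u-c["cx"])/f,(v-c["cy"])/f,1]; return c["xyz"]+r*(z-c["xyz"][2])/r[2]
E
python3 - <<'E'
from h import *
for n in("top","side"):
    p,P=cloud(n); g=p.max(-1)
    roi=(P[...,0]>.35)&(P[...,0]<.72)&(abs(P[...,1])<.26)
    for nm,m in(("peg",(P[...,2]>.135)&(P[...,2]<.156)),("high",(P[...,2]>.082)&(P[...,2]<.156)&(g<110))):
        k,l,s,c=cv2.connectedComponentsWithStats((m&roi).astype(np.uint8))
        for i in range(1,k):
            if s[i,4]>12: 
                q=P[l==i]; print(n,nm,s[i],c[i].round(1),np.median(q,0).round(4),q.min(0).round(3),q.max(0).round(3),"ray",ray(n,*c[i],.146).round(4))
# panel corners
for uv in((211,108),(432,131),(425,258),(195,236)): print(ray("top",*uv,.03).round(4))
for uv in((265,161),(376,173)): print(P.shape, [cloud("top")[1][uv[1]-3:uv[1]+4,uv[0]-3:uv[0]+4].reshape(-1,3).mean(0).round(4)])
E
```

```text
top peg [214 206  16  16 177] [221.4 213.6] [0.5491 0.0744 0.145 ] [0.539 0.064 0.136] [0.561 0.085 0.148] ray [0.5494 0.074  0.146 ]
top peg [406 226  16  15 189] [413.6 233.1] [ 0.5135 -0.207   0.1451] [ 0.503 -0.218  0.135] [ 0.524 -0.198  0.148] ray [ 0.5134 -0.2066  0.146 ]
top high [ 214  149   63   79 1316] [247.3 185.2] [0.603  0.0353 0.1003] [ 0.534 -0.009  0.083] [0.657 0.09  0.148] ray [0.5904 0.0356 0.146 ]
top high [ 363  160   59   86 1490] [390.4 202.1] [ 0.567  -0.187   0.0986] [ 0.498 -0.237  0.083] [ 0.635 -0.15   0.148] ray [ 0.5601 -0.1751  0.146 ]
top high [298 211  12  12 110] [303.2 216.6] [ 0.5466 -0.049   0.0955] [ 0.539 -0.058  0.086] [ 0.556 -0.041  0.099] ray [ 0.542  -0.0451  0.146 ]
side peg [260 159  14  15 172] [266.5 165.7] [0.5495 0.0682 0.1454] [0.54  0.062 0.135] [0.561 0.084 0.149] ray [0.5491 0.067  0.146 ]
side peg [285 321  20  22 348] [294.5 331.1] [ 0.5129 -0.213   0.146 ] [ 0.503 -0.221  0.135] [ 0.525 -0.2    0.149] ray [ 0.513  -0.2133  0.146 ]
side high [ 257  159   87   63 1553] [298.7 194.8] [0.5926 0.037  0.0981] [ 0.535 -0.014  0.082] [0.655 0.084 0.149] ray [ 0.5787 -0.0062  0.146 ]
side high [279 240  13  16 171] [285.3 247.1] [ 0.5472 -0.0544  0.0959] [ 0.539 -0.06   0.082] [ 0.557 -0.041  0.099] ray [ 0.5346 -0.0952  0.146 ]
side high [283 271  14   8  63] [289.3 275. ] [ 0.5403 -0.0994  0.0877] [ 0.534 -0.101  0.083] [ 0.552 -0.09   0.095] ray [ 0.5279 -0.1388  0.146 ]
side high [ 280  290   97   85 2662] [325.6 329.6] [ 0.5521 -0.1982  0.0978] [ 0.498 -0.238  0.082] [ 0.634 -0.153  0.149] ray [ 0.5468 -0.2199  0.146 ]
[0.7534 0.1042 0.03  ]
[ 0.7031 -0.2931  0.03  ]
[ 0.4758 -0.2639  0.03  ]
[0.525  0.1333 0.03  ]
(420, 560, 3) [array([0.6368, 0.0091, 0.1024])]
(420, 560, 3) [array([ 0.6133, -0.1676,  0.1023])]
```

Call:
play_rows(rows=[[[0, 0, 0], [13, -11, 0], 0.45], [[0, 0, 0], [26, -22, 0], 0.45], [[0, 0, 0], [26, -22, 0], 0.45], [[0, 0, 0], [26, -22, 0], 0.45], [[0, 0, 0], [26, -22, 0], 0.45], [[0, 0, 0], [26, -22, 0], 0.45], [[0, 0, 0], [26, -22, 0], 0.45], [[0, 0, 0], [26, -22, 0], 0.45], [[0, 0, 0], [26, -22, 0], 0.45], [[0, 0, 0], [26, -22, 0], 0.45], [[0, 0, 0], [26, -22, 0], 0.45], [[0, 0, 0], [26, -22, 0], 0.45]], grip_force=30)

```text
t: 1.3
tcp_pos: [0.4321, -0.2022, 0.2395]
tool_rot: [0.975, 0.224, 0.0, 0.0]
force: [1.0, 0.0, -0.0]
finger_gap: 0.551
gripper_force: 0.0
```

Call:
play_rows(rows=[[[0, 0, 0], [26, -22, 0], 0.45], [[0, 0, 0], [26, -22, 0], 0.45], [[0, 0, 0], [26, -22, 0], 0.45], [[0, 0, 0], [26, -22, 0], 0.45], [[0, 0, 0], [26, -22, 0], 0.45], [[0, 0, 0], [26, -22, 0], 0.45], [[0, 0, 0], [26, -22, 0], 0.45], [[0, 0, 0], [13, -11, 0], 0.45]])

```text
t: 1.97
tcp_pos: [0.536, 0.0333, 0.2395]
tool_rot: [0.974, 0.226, 0.001, -0.0]
force: [-0.6, -0.7, 0.2]
finger_gap: 0.552
gripper_force: 0.0
```

Call:
play_rows(rows=[[[0, 0, 4], [0, 0, 0], 0.45], [[0, 0, 6], [0, 0, 0], 0.45], [[0, 0, 6], [0, 0, 0], 0.45], [[0, 0, 6], [0, 0, 0], 0.45], [[0, 0, 6], [0, 0, 0], 0.45], [[0, 0, 6], [0, 0, 0], 0.45], [[0, 0, 6], [0, 0, 0], 0.45], [[0, 0, 6], [0, 0, 0], 0.45], [[0, 0, 6], [0, 0, 0], 0.45], [[0, 0, 6], [0, 0, 0], 0.45], [[0, 0, 4], [0, 0, 0], 0.45], [[0, 0, 0], [0, 0, 0], 0.45]])

```text
t: 2.97
tcp_pos: [0.5348, 0.03, 0.2393]
tool_rot: [0.951, -0.31, 0.0, -0.0]
force: [-0.2, -0.5, -0.7]
finger_gap: 0.55
gripper_force: 0.0
```

```bash
cat >> h.py <<'E'
def to(x,y,z,head):
    s=sense(); M=R.from_quat(s["tool_rot"]).as_matrix(); h=np.degrees(np.arctan2(M[1,0],M[0,0]))
    print("t",round(s["t"],2),"tcp",s["tcp_pos"].round(4),"head",h.round(2),"zdir",M[:,2].round(3),"gap",round(s["finger_gap"],3),"F",np.round(s["force"],1),"q6",s["q"][5].round(2))
    print("shift mm",(M.T@(np.array([x,y,z])-s["tcp_pos"])*1e3).round(1),"turn z",round(h-head,2))
E
python3 -c "
from h import *
to(.5493,.0735,.115,-36.4)"
```

```text
t 2.97 tcp [0.5348 0.03   0.2393] head -36.12 zdir [ 0.  0. -1.] gap 0.55 F [-0.2 -0.5 -0.7] q6 2.05
shift mm [-13.9 -43.7 124.4] turn z 0.28
```

Call:
play_rows(rows=[[[0, 0, 0], [-7, -22, 0], 0.45], [[0, 0, 0], [-7, -22, 0], 0.45], [[0, 0, 0], [0, 0, 15], 0.45], [[0, 0, 0], [0, 0, 20], 0.45], [[0, 0, 0], [0, 0, 20], 0.45], [[0, 0, 0], [0, 0, 20], 0.45], [[0, 0, 0], [0, 0, 15], 0.45], [[0, 0, 0], [0, 0, 12], 0.45], [[0, 0, 0], [0, 0, 12], 0.45], [[0, 0, 0], [0, 0, 10], 0.45], [[0, 0, 0], [0, 0, 0], 0.45], [[0, 0, 0], [0, 0, 0], 0.45]])

```text
t: 3.97
tcp_pos: [0.5492, 0.0738, 0.115]
tool_rot: [0.951, -0.309, -0.001, 0.0]
force: [0.4, -0.7, 0.3]
finger_gap: 0.548
gripper_force: 0.0
```

```bash
python3 -c "
from h import *
to(.5493,.0735,.115,-36.4)
p,d=snapshot('side'); cv2.imwrite('pics/s1.png',p[100:400,150:450,::-1])"
```

```text
t 3.97 tcp [0.5492 0.0738 0.115 ] head -36.01 zdir [-0.001  0.    -1.   ] gap 0.548 F [ 0.4 -0.7  0.3] q6 2.13
shift mm [ 0.3  0.2 -0. ] turn z 0.39
```

View pics/s1.png

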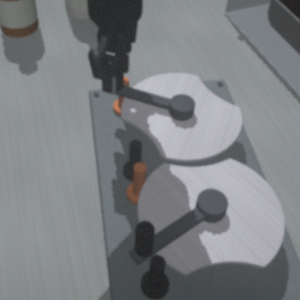

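Call:
play_rows(rows=[[[0, 0, 0], [0, 0, 0], 0.8], [[0, 0, 0], [0, 0, 0], 0.9], [[0, 0, 0], [0, 0, 0], 0.9], [[0, 0, 0], [0, 0, 0], 0.9], [[0, 0, 0], [0, 0, 0], 0.9], [[0, 0, 0], [0, 0, 0], 0.9]])

```text
t: 4.52
tcp_pos: [0.5502, 0.074, 0.1163]
tool_rot: [0.951, -0.309, 0.001, -0.0]
force: [0.4, 1.3, 5.9]
finger_gap: 0.247
gripper_force: 29.4
```

Call:
play_rows(rows=[[[0, 0, -2], [0.1, 3.8, 0], 0.9], [[0, 0, -4], [0.3, 7.7, 0], 0.9], [[0, 0, -4], [0.3, 7.7, 0], 0.9], [[0, 0, -4], [0.3, 7.7, 0], 0.9], [[0, 0, 0], [0, 0, 0], 0.9]])

```text
t: 4.93
tcp_pos: [0.5367, 0.0494, 0.1163]
tool_rot: [0.982, -0.19, 0.001, 0.0]
force: [-0.6, -0.9, 6.7]
finger_gap: 0.248
gripper_force: 29.6
```

```bash
cat >> h.py <<'E'
def st(S):
    s=sense(); v=s["tcp_pos"][:2]-S; print("radius",np.hypot(*v).round(4),"ang",np.degrees(np.arctan2(v[1],v[0]))%360, "pad",s["gripper_force"])
SA=np.array([.6368,.0091]);SB=np.array([.6133,-.1676])
E
python3 -c "
from h import *
st(SA); to(.5493,.0735,.115,-36.4)"
```

```text
radius 0.1079 ang 158.0626626841838 pad 29.585208892822266
t 4.93 tcp [0.5367 0.0494 0.1163] head -21.92 zdir [ 0.001 -0.001 -1.   ] gap 0.248 F [-0.6 -0.9  6.7] q6 1.84
shift mm [  2.7 -27.    1.3] turn z 14.48
```

Call:
play_rows(rows=[[[0, 0, -4], [0.3, 7.7, 0], 0.9], [[0, 0, -4], [0.3, 7.7, 0], 0.9], [[0, 0, -4], [0.3, 7.7, 0], 0.9], [[0, 0, -4], [0.3, 7.7, 0], 0.9], [[0, 0, -4], [0.3, 7.7, 0], 0.9], [[0, 0, -4], [0.3, 7.7, 0], 0.9], [[0, 0, -4], [0.3, 7.7, 0], 0.9], [[0, 0, -4], [0.3, 7.7, 0], 0.9], [[0, 0, -4], [0.3, 7.7, 0], 0.9], [[0, 0, -4], [0.3, 7.7, 0], 0.9], [[0, 0, -2], [0.1, 3.8, 0], 0.9], [[0, 0, 0], [0, 0, 0], 0.9]])

```text
t: 5.93
tcp_pos: [0.536, -0.0296, 0.1163]
tool_rot: [0.985, 0.174, 0.001, 0.0]
force: [-0.7, -0.2, 6.2]
finger_gap: 0.248
gripper_force: 29.8
```

```bash
python3 -c "
from h import *
st(SA); to(.5350,-.0328,.115,22.4)"
```

```text
radius 0.108 ang 200.99265656924126 pad 29.756838977336884
t 5.93 tcp [ 0.536  -0.0296  0.1163] head 20.01 zdir [ 0.002 -0.001 -1.   ] gap 0.248 F [-0.7 -0.2  6.2] q6 0.96
shift mm [-2.   2.7  1.3] turn z -2.39
```

Call:
play_rows(rows=[[[0, 0, -1], [0, 2, 0], 0.9], [[0, 0, 0], [0, 1, 0], 0.9], [[0, 0, 0], [0, 0, 0], 0.9], [[0, 0, 0], [0, 0, 0], 0.9], [[0, 0, 0], [0, 0, 0], 0.9]])

```text
t: 6.35
tcp_pos: [0.5366, -0.0312, 0.1163]
tool_rot: [0.983, 0.182, 0.0, -0.0]
force: [-1.3, 1.8, 6.4]
finger_gap: 0.252
gripper_force: 29.8
```

Call:
play_rows(rows=[[[0, 0, 0], [0, 0, 0], 0.45], [[0, 0, 0], [0, 0, 0], 0.45], [[0, 0, 0], [0, 0, 0], 0.45], [[0, 0, 0], [0, 0, 0], 0.45], [[0, 0, 0], [0, 0, -10], 0.45], [[0, 0, 0], [0, 0, -20], 0.45], [[0, 0, 0], [0, 0, -25], 0.45], [[0, 0, 0], [0, 0, -25], 0.45], [[0, 0, 0], [0, 0, -10], 0.45], [[0, 0, 0], [0, 0, 0], 0.45]])

```text
t: 7.18
tcp_pos: [0.5382, -0.0321, 0.2082]
tool_rot: [0.983, 0.182, 0.003, 0.001]
force: [0.2, 0.6, -0.2]
finger_gap: 0.547
gripper_force: 0.0
```

```bash
python3 -c "
from h import *
to(.5132,-.2075,.115,21.8)
p,P=cloud('side'); cv2.imwrite('pics/s2.png',p[:,:,::-1])
m=(P[...,2]>.138)&(P[...,2]<.15)&(P[...,0]>.48)&(P[...,0]<.58)&(P[...,1]>-.25)&(P[...,1]<.1)
k,l,s,c=cv2.connectedComponentsWithStats(m.astype(np.uint8))
for i in range(1,k):
  if s[i,4]>30: print(c[i].round(),s[i,4],np.median(P[l==i],0).round(4))
"
```

```text
t 7.18 tcp [ 0.5382 -0.0321  0.2082] head 20.95 zdir [ 0.006 -0.002 -1.   ] gap 0.547 F [ 0.2  0.6 -0.2] q6 0.94
shift mm [-86.5 154.6  93.4] turn z -0.85
[275. 215.] 188 [ 0.5357 -0.0358  0.1459]
[295. 330.] 318 [ 0.5135 -0.2125  0.1462]
```

View pics/s2.png

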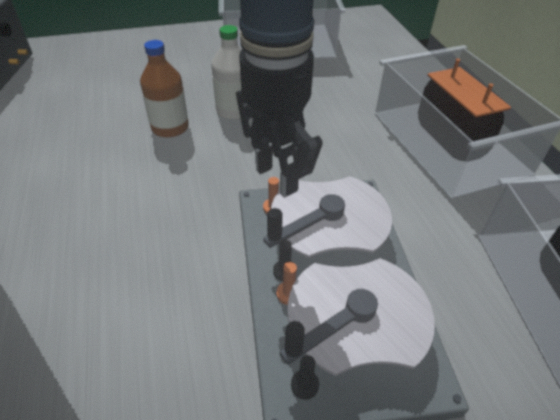

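The picture shows handle A parallel to handle B, with its peg at (275,215), beside its black post and off. B hasn't moved.

Call:
play_rows(rows=[[[0, 0, 0], [-9, 15, 0], 0.45], [[0, 0, 0], [-15, 27, 0], 0.45], [[0, 0, 0], [-16, 29, 0], 0.45], [[0, 0, 0], [-16, 29, 0], 0.45], [[0, 0, 0], [-16, 29, 0], 0.45], [[0, 0, 0], [-9, 16, 0], 0.45], [[0, 0, -1], [-5, 9, 0], 0.45], [[0, 0, 0], [0, 0, 0], 0.45], [[0, 0, 0], [0, 0, 0], 0.45]])

```text
t: 7.98
tcp_pos: [0.51, -0.2059, 0.2037]
tool_rot: [0.982, 0.189, -0.001, -0.001]
force: [0.2, -0.3, -0.0]
finger_gap: 0.553
gripper_force: 0.0
```

```bash
python3 -c "
from h import *
to(.5132,-.207,.119,21.8)"
```

```text
t 7.98 tcp [ 0.51   -0.2059  0.2037] head 21.83 zdir [-0.003  0.002 -1.   ] gap 0.553 F [ 0.2 -0.3 -0. ] q6 0.6
shift mm [ 2.7  2.4 84.7] turn z 0.03
```

Call:
play_rows(rows=[[[0, 0, 0], [2.7, 2.4, 0], 0.45], [[0, 0, 0], [0, 0, 15], 0.45], [[0, 0, 0], [0, 0, 20], 0.45], [[0, 0, 0], [0, 0, 20], 0.45], [[0, 0, 0], [0, 0, 15], 0.45], [[0, 0, 0], [0, 0, 10], 0.45], [[0, 0, 0], [0, 0, 4.5], 0.45], [[0, 0, 0], [0, 0, 0], 0.45], [[0, 0, 0], [0, 0, 0], 0.45]])

```text
t: 8.73
tcp_pos: [0.515, -0.2071, 0.1211]
tool_rot: [0.982, 0.191, 0.0, 0.0]
force: [1.1, 0.4, 0.1]
finger_gap: 0.549
gripper_force: 0.0
```

Call:
play_rows(rows=[[[0, 0, 0], [0, 0, 0], 0.8], [[0, 0, 0], [0, 0, 0], 0.9], [[0, 0, 0], [0, 0, 0], 0.9], [[0, 0, 0], [0, 0, 0], 0.9], [[0, 0, 0], [0, 0, 0], 0.9], [[0, 0, 0], [0, 0, 0], 0.9]])

```text
t: 9.23
tcp_pos: [0.5152, -0.208, 0.1219]
tool_rot: [0.982, 0.19, 0.001, 0.001]
force: [-0.0, -0.4, 6.2]
finger_gap: 0.245
gripper_force: 29.6
```

```bash
python3 -c "
from h import *
st(SB);to(.5132,-.207,.119,21.8)"
```

```text
radius 0.106 ang 202.36971055551697 pad 29.59402620792389
t 9.23 tcp [ 0.5152 -0.208   0.1219] head 21.93 zdir [ 0.002 -0.001 -1.   ] gap 0.245 F [-0.  -0.4  6.2] q6 0.6
shift mm [-1.5 -1.7  2.9] turn z 0.13
```

Call:
play_rows(rows=[[[0, 0, 2], [0.1, -3.8, 0], 0.9], [[0, 0, 4], [0.3, -7.7, 0], 0.9], [[0, 0, 4], [0.3, -7.7, 0], 0.9], [[0, 0, 4], [0.3, -7.7, 0], 0.9], [[0, 0, 4], [0.3, -7.7, 0], 0.9], [[0, 0, 0], [0, 0, 0], 0.9]])

```text
t: 9.73
tcp_pos: [0.5084, -0.1734, 0.1219]
tool_rot: [0.999, 0.034, 0.002, 0.001]
force: [3.0, 0.7, 6.8]
finger_gap: 0.248
gripper_force: 29.6
```

```bash
python3 -c "
from h import *
st(SB);to(.5258,-.1009,.119,-37.6)"
```

```text
radius 0.1051 ang 183.18880425594335 pad 29.64285582304001
t 9.73 tcp [ 0.5084 -0.1734  0.1219] head 3.86 zdir [ 0.004 -0.001 -1.   ] gap 0.248 F [3.  0.7 6.8] q6 0.96
shift mm [ 22.3 -71.2   2.9] turn z 41.46
```

Call:
play_rows(rows=[[[0, 0, 4], [0.2, -7.7, 0], 0.9], [[0, 0, 4], [0.2, -7.7, 0], 0.9], [[0, 0, 4], [0.2, -7.7, 0], 0.9], [[0, 0, 4], [0.2, -7.7, 0], 0.9], [[0, 0, 4], [0.2, -7.7, 0], 0.9], [[0, 0, 4], [0.2, -7.7, 0], 0.9], [[0, 0, 4], [0.2, -7.7, 0], 0.9], [[0, 0, 4], [0.2, -7.7, 0], 0.9], [[0, 0, 4], [0.2, -7.7, 0], 0.9], [[0, 0, 4], [0.2, -7.2, 0], 0.9], [[0, 0, 0], [0, 0, 0], 0.9], [[0, 0, 0], [0, 0, 0], 0.9]])

```text
t: 10.73
tcp_pos: [0.5304, -0.1039, 0.122]
tool_rot: [0.951, -0.308, 0.004, 0.001]
force: [4.3, -3.7, 2.7]
finger_gap: 0.247
gripper_force: 30.0
```

```bash
python3 -c "
from h import *
st(SB);to(.5258,-.1009,.119,-37.6)"
```

```text
radius 0.1045 ang 142.44455468471853 pad 29.977853894233704
t 10.73 tcp [ 0.5304 -0.1039  0.122 ] head -35.91 zdir [ 0.008 -0.005 -1.   ] gap 0.247 F [ 4.3 -3.7  2.7] q6 1.8
shift mm [-5.5  0.3  2.9] turn z 1.69
```

Call:
play_rows(rows=[[[0, 0, 0], [0, 0, 0], 0.9], [[0, 0, 0], [0, 0, 0], 0.45], [[0, 0, 0], [0, 0, 0], 0.45], [[0, 0, 0], [0, 0, 0], 0.45], [[0, 0, 0], [0, 0, 0], 0.45], [[0, 0, 0], [0, 0, -10], 0.45], [[0, 0, 0], [0, 0, -20], 0.45], [[0, 0, 0], [0, 0, -25], 0.45], [[0, 0, 0], [0, 0, -25], 0.45], [[0, 0, 0], [0, 0, -10], 0.45], [[0, 0, 0], [0, 0, 0], 0.45], [[0, 0, 0], [0, 0, 0], 0.45]])

```text
t: 11.73
tcp_pos: [0.5267, -0.1013, 0.211]
tool_rot: [0.951, -0.309, 0.0, 0.0]
force: [0.3, -1.4, -0.6]
finger_gap: 0.555
gripper_force: 0.0
```

```bash
python3 -c "
from h import *
to(.5258,-.1009,.22,-37.6)
p,P=cloud('side'); cv2.imwrite('pics/s3.png',p[:,:,::-1])
m=(P[...,2]>.138)&(P[...,2]<.15)&(P[...,0]>.48)&(P[...,0]<.58)&(P[...,1]>-.25)&(P[...,1]<.1)
k,l,s,c=cv2.connectedComponentsWithStats(m.astype(np.uint8))
for i in range(1,k):
  if s[i,4]>30: print(c[i].round(),s[i,4],np.median(P[l==i],0).round(4))
"
```

```text
t 11.73 tcp [ 0.5267 -0.1013  0.211 ] head -36.05 zdir [ 0.001 -0.    -1.   ] gap 0.555 F [ 0.3 -1.4 -0.6] q6 1.8
shift mm [-0.9  0.2 -9. ] turn z 1.55
[283. 256.] 233 [ 0.528  -0.1078  0.1461]
```

View pics/s3.png

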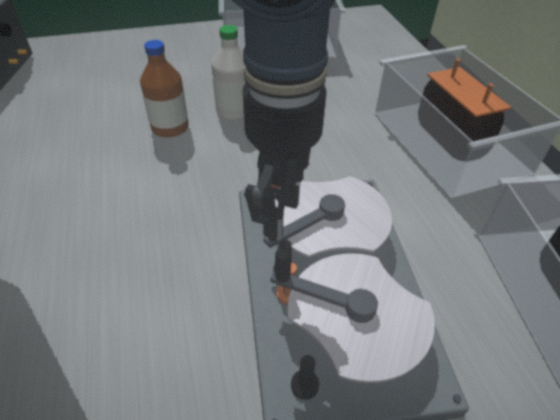

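The picture shows handle B at its copper post, with its peg at (283,256). Handle A is still off, and the gripper is clear above both.

```bash
python3 -c "
from station import *
print(sign_off())"
```

```text
the job is handed in; nothing more can be done
None
```

I handed the job in after about 12 s of robot time: the left handle is off at its rubber post, the right one is on at its copper post, and the gripper is open and clear of both. `sign_off()` gave no verdict.

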